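Sort two adjuster studs by thread pitch on notched gauges

ROBOT

A 7-joint arm with a two-finger parallel gripper is mounted at the origin on the work surface. World frame = base frame: x ahead of the robot, y to its left, z up, the work surface at z = 0. Lengths are in m, angles in degrees, forces in N, time in s.
With the tool pointing down it reaches from about 0.425 to 0.875 m from the base axis. Payload 4.7 kg.
Tool frame: the origin (TCP) lies at the very end of the fingers, on their centre line; the grasp point (between the pads) lies 19 mm behind it (env.grasp_offset is the distance from the TCP to the grasp point, in m); z points along the fingers, y is the line along which they close (so a half turn about z gives the same grasp; the last joint's range is limited). The gripper opens to 87 mm and grips with 3 to 60 N. Pads are 19 mm wide; open, the fingers measure 117 mm over their backs; the gripper's body (75 mm by 190 mm) begins 51 mm behind the grasp point.
Start: joints at [66.354, 18.392, -4.016, 83.108, 1.295, 78.541, -3.26], TCP at [0.269, -0.592, 0.223] pointing down, gripper open.
Joint ranges: [-163.93, 163.93], [-17.29, 119.83], [-79.2, 71.16], [3.27, 140.29], [-89.18, 269.18], [5.43, 117.66], [-154.24, 154.24]. Speed limits (degrees/s): [147.25, 147.25, 180, 180, 180, 180, 180].

INTERFACE

Orientations are given as [roll, pitch, yaw] about the fixed x, y, z axes, in that order (R = Rz(yaw) Ry(pitch) Rx(roll)).
In Python, from cell import env gives the robot as it stands. The module is installed in compiled form; this text tells all that it offers.
- The arm moves only by the tool drive_tool, never from a script. Its argument "moves" is one flat list of numbers, 5 for each row, row after row: the shift along the tool's x, y, z in units of 40 mm (1.0 is 40 mm), then the turn about the tool's z in units of 10 degrees (1.0 is 10 degrees), then the finger opening in mm, from 0 to 87. A call has 1 to 5 rows; each row is the pose to reach, as a shift and turn from the pose commanded when the call began, along the tool's axes at that moment; what a row does not reach only later rows make up. A row lasts 1/8 s, in which the tool goes at most 62.5 mm and 10.7 degrees, less where a joint would pass 70% of its speed; a pose out of reach is approached as far as the arm can. A call with a gripper value outside its range is refused whole. The fingers move at their own pace and stop on an object; "squeeze" is the grip in N (left out, the last holds). Time passes only in rows, so rows that repeat a pose let the fingers close. It gives the time, the measured TCP pose, the force, the opening and the grip force at its end, in the units of the state.
- env.get_obs(): the state, without advancing time (a new reading comes with each control period).
- env.read_camera(name): name is "scene" or "top" or "wrist"; returns (picture, depth): 400x640x3 uint8, red, green, blue; 400x640 float32, m along the optical axis (not along the pixel's ray), 0 where there is no reading.
- env.camera_model(name): a dict with "K" (3x3 intrinsics, pixels), "rvec" (rotation vector, rad) and "tvec" (3), from world to camera coordinates, as OpenCV has them; the wrist camera has in their place "tool_from_camera" (4x4, takes a point from camera to tool coordinates, whose origin is the TCP and whose axes are the flange's). Camera axes: x right, y down, z forward; pixel columns grow to the right and rows downward; lengths in m; the calibration is good to about 2 mm. A picture is of the moment at which its call begins: read the wrist's pose just before it. camera_model takes no time and is no camera call.
- env.sign_off(): hands the job in; it is judged then, once.
The state is a dict: "time_s": time; "qpos": joint angles; "joint_velocities": joint speeds; "effort": joint torques, N m; "tool_pos": TCP position; "tool_rot": TCP orientation; "force": force on the tool from outside, world axes, zero at the start; "wrist_torque": the same for the moment, N m; "grip_width": finger opening in m; "grasp_force": force on a finger pad.
Only numpy, scipy, OpenCV 4.12 (cv2) and the standard library are available. Lean on these libraries where they do the work, as an engineer would, in place of code of your own. Each camera call takes 0.05 s, during which the arm holds its last target. There are 200 camera calls.

TASK

Sort the two threaded studs by their thread pitch: lay each one in the notched gauge cradle whose teeth match its thread, fully home with the threads meshed in the notches and its square collar in the middle of the gap, and let go of it. Set them down, do not drop them, and leave the unthreaded blank and the other things on the bench where they are.

Things in the scene. Friction and masses are not known exactly. Their poses are not given: they have to be found in the camera images.
- coarse_stud_center (a point): Loose steel stud, 150 mm long, lying level: square collar amid, 30 mm long, 28 x 28 mm (grasp here; it rests on it), thread of plain rings (no helix) at both ends, 26 mm over the crests. COARSE: 4 ridges an end, pitch 12 mm, 4 mm deep, first 32 mm from the middle. Either end may lead. Point: middle of the stud on its axis, 14 mm above its underside; x along the stud, z up while it lies.
- fine_stud_center (a point): Loose steel stud, 150 mm long, lying level: square collar amid, 30 mm long, 28 x 28 mm (grasp here; it rests on it), thread of plain rings (no helix) at both ends, 26 mm over the crests. FINE: 6 ridges an end, pitch 8 mm, 2.5 mm deep, first 31 mm from the middle. Either end may lead. Point: middle of the stud on its axis, 14 mm above its underside; x along the stud, z up while it lies.
- coarse_gauge_seat (a point): Gauge fixed to the bench: two V cradles with 5 bevelled cross teeth each, COARSE pitch 12 mm, 3.2 mm high, one on either side of an open gap, 48 mm wide, where the fingers may reach. Point: where the middle of the matching stud lies when fully home: on the V's centre line, mid gap, 42 mm above the bench. x along the V, z up. About 1 mm play along x; a wrong or unmeshed stud rides about 2 to 4 mm high.
- fine_gauge_seat (a point): Gauge fixed to the bench: two V cradles with 7 bevelled cross teeth each, FINE pitch 8 mm, 2.1 mm high, one on either side of an open gap, 48 mm wide, where the fingers may reach. Point: where the middle of the matching stud lies when fully home: on the V's centre line, mid gap, 42 mm above the bench. x along the V, z up. About 1 mm play along x; a wrong or unmeshed stud rides about 2 to 4 mm high.
- coarse_stud: The coarse-threaded stud again, about 0.4 kg; this origin is below its middle, on its underside.
- fine_stud: The fine-threaded stud again, about 0.4 kg; this origin is below its middle, on its underside.
- coarse_gauge: Body of the coarse gauge. Base plate 164 x 64 x 8 mm, origin at the centre of its underside, x along the V. Cradles from 24 to 77 mm either side of the middle, tops 45 mm above the bench, V faces at 45 degrees, mouth 40 mm wide. Nothing in the gap above the base plate.
- fine_gauge: Body of the fine gauge. Base plate 164 x 64 x 8 mm, origin at the centre of its underside, x along the V. Cradles from 24 to 77 mm either side of the middle, tops 45 mm above the bench, V faces at 45 degrees, mouth 40 mm wide. Nothing in the gap above the base plate.
- plain_blank_center (a point): A loose blank of the same shape and size as the studs (150 mm, square collar 28 mm) but with smooth round ends of 26 mm: not to be moved. This point is its middle, 14 mm above the bench; x runs along it.
- spray_can: A loose spray can, 60 mm across and about 170 mm tall, standing on the bench: leave it. Origin at the centre of its underside.
- wrench: A loose wrench, 180 mm long, lying on the bench: leave it. Origin in its middle, on its underside; x runs along it.
- nut_tub: An open red plastic tub with a few nuts, 110 x 90 x 40 mm, standing on the bench: leave it. Origin at the centre of its underside.
Not all that is in view belongs to the job. What is shaped like the coarse_stud but purple, red or turquoise is not meant.

How it is judged (in metres and radians):
At the end, for the whole second after the job is handed in: Coarse stud home in the coarse gauge and fine stud home in the fine gauge: the middle of each within 4 mm along the V, 3 mm across and 1.6 mm in height of the seat point, level within 0.03 rad and in line with the V within 0.04 rad, at rest and let go (x of coarse_stud_center in the frame of coarse_gauge_seat between -0.004 and 0.004 m and y of coarse_stud_center in the frame of coarse_gauge_seat between -0.003 and 0.003 m and z of coarse_stud_center in the frame of coarse_gauge_seat between -0.0016 and 0.0016 m and angle between the x axis of coarse_stud_center and the x axis of coarse_gauge_seat, either way round below 0.04 rad and linear speed of each of coarse_stud, fine_stud below 0.02 m/s and angle between coarse_stud_center's own x axis and vertical between 1.5408 and 1.6008 rad and x of fine_stud_center in the frame of fine_gauge_seat between -0.004 and 0.004 m and y of fine_stud_center in the frame of fine_gauge_seat between -0.003 and 0.003 m and z of fine_stud_center in the frame of fine_gauge_seat between -0.0016 and 0.0016 m and angle between the x axis of fine_stud_center and the x axis of fine_gauge_seat, either way round below 0.04 rad and angle between fine_stud_center's own x axis and vertical between 1.5408 and 1.6008 rad); the robot touches nothing.
It fails at once if a threaded stud is dropped or thrown (moves faster than 0.4 m/s with no finger on it) ((linear speed of coarse_stud above 0.4 m/s and contact force between coarse_stud and the fingers below 0.1 N) or (linear speed of fine_stud above 0.4 m/s and contact force between fine_stud and the fingers below 0.1 N)).
It fails at once if the plain blank is moved more than 20 mm or tipped (distance of plain_blank_center from where it was at the start of the episode above 0.02 m or angle between plain_blank_center's own z axis and vertical above 0.5 rad).
It fails at once if the spray can is moved more than 30 mm or tipped (distance of spray_can from where it was at the start of the episode above 0.03 m or angle between spray_can's own z axis and vertical above 0.5 rad).
It fails at once if the wrench is moved more than 30 mm or tipped (distance of wrench from where it was at the start of the episode above 0.03 m or angle between wrench's own z axis and vertical above 0.5 rad).
It fails at once if the nut tub is moved more than 30 mm or tipped (distance of nut_tub from where it was at the start of the episode above 0.03 m or angle between nut_tub's own z axis and vertical above 0.5 rad).
It also fails if it takes over 59 s, if anything falls off the work surface, if the arm or the gripper's body presses on something with over 40 N, if the wrist force passes 120 N, or if a joint passes its speed limit or range.

## Working session

There is one attempt and no reset: what is moved stays moved. The work goes in short steps, Python scripts to look and compute and a tool call to move; the robot and the scene stay as the last step left them, time stands still between calls to the robot, and variables do not carry over. Pictures are saved under pics/ and viewed, at most 10 in all, crops included, and the job is handed in when it is done.

Besides the shell and the picture viewer there is one more tool, called after ">>>" by a JSON object that holds its "method" and its "body". drive_tool: Moves the arm, as the interface text tells. Its arguments: {"type":"object","properties":{"moves":{"type":"array","items":{"type":"number"}},"squeeze":{"type":"number"}},"required":["moves"]}

```bash
mkdir -p pics; cat > h.py <<'E'
import numpy as np, cv2
from cell import env
from scipy.spatial.transform import Rotation as R
def cam(name):
    """K, R, t (world->camera)"""
    m=env.camera_model(name); K=np.array(m["K"],float)
    if "rvec" in m:
        return K, cv2.Rodrigues(np.array(m["rvec"],float))[0], np.array(m["tvec"],float).ravel()
    s=env.get_obs(); T=np.eye(4); T[:3,:3]=R.from_euler('xyz',s["tool_rot"],degrees=True).as_matrix(); T[:3,3]=s["tool_pos"]
    M=np.linalg.inv(T@np.array(m["tool_from_camera"])); return K,M[:3,:3],M[:3,3]
def onplane(C,uv,z):
    K,Rm,t=C; uv=np.atleast_2d(np.array(uv,float)); c=-Rm.T@t
    d=(np.linalg.inv(K)@np.c_[uv,np.ones(len(uv))].T).T@Rm
    return c+d*((z-c[2])/d[:,2])[:,None]
def proj(C,P):
    K,Rm,t=C; q=(np.atleast_2d(P)@Rm.T+t)@K.T; return q[:,:2]/q[:,2:]
def cloud(C,D):
    K,Rm,t=C; v,u=np.mgrid[:D.shape[0],:D.shape[1]]
    p=np.stack([u,v,np.ones_like(u)],-1)@np.linalg.inv(K).T*D[...,None]
    return (p-t)@Rm
E
python3 - <<'E'
from h import *
print(env.get_obs())
for n in("scene","top","wrist"):
    C=cam(n); p,d=env.read_camera(n); cv2.imwrite(f"pics/{n}0.png",p[...,::-1]); np.savez(f"{n}0.npz",p=p,d=d,K=C[0],R=C[1],t=C[2])
    print(n,-C[1].T@C[2],C[0][0,0])
E
```

```text
{'time_s': 0.0, 'qpos': array([66.35391573, 18.43836965, -4.01580274, 83.17383768,  1.29508599,
       78.53725249, -3.26180218]), 'joint_velocities': array([ 0.08321575,  0.00406724,  0.02467894, -0.05343603,  0.06156114,
       -0.07870586,  0.09485964]), 'effort': array([-4.53743496e-04, -4.91296935e+01, -4.04207027e-01, -3.12531638e+01,
       -6.40304340e-02,  4.37263492e-02,  1.90264918e-04]), 'tool_pos': array([ 0.26881579, -0.59123486,  0.22147865]), 'tool_rot': array([-1.79895782e+02,  5.51794155e-03,  2.44542877e+01]), 'force': array([-0.05702006,  0.48378164, -0.09169475]), 'wrist_torque': array([-0.02418293,  0.01075209,  0.01044438]), 'grasp_force': 0.0, 'grip_width': 0.08689773459244861}
scene [ 1.37773841 -0.48966867  1.01819523] 412.14908127721213
top [ 0.37091804 -0.01114795  1.4638459 ] 481.6127878974729
wrist [ 0.34119054 -0.5579925   0.3837187 ] 340.5171376626824
```

View pics/top0.png

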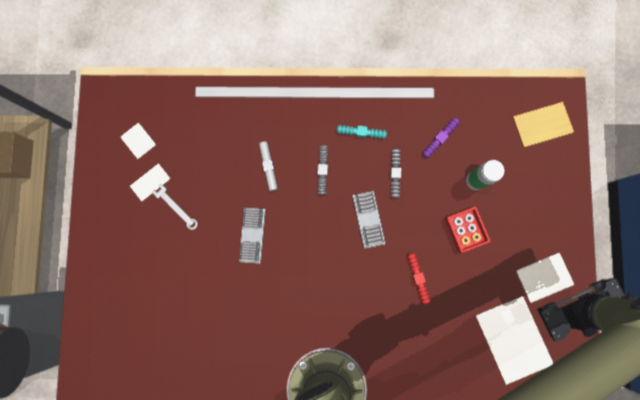

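View pics/scene0.png

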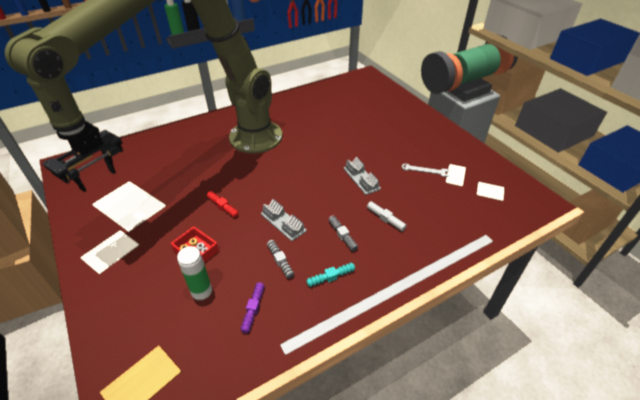

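Top view: the candidates are grey studs at (323,170) and (396,173), the smooth blank at (268,166), and coloured decoys in turquoise (362,131), purple (441,137) and red (419,278). The gauges are at (252,236) and (369,219). Next I measure them and check pitch in a close crop.

```bash
python3 - <<'E'
from h import *
f=np.load("top0.npz"); p,d=f["p"],f["d"]; C=(f["K"],f["R"],f["t"])
hsv=cv2.cvtColor(p,cv2.COLOR_RGB2HSV)
m=((hsv[...,1]<70)&(hsv[...,2]>50)).astype(np.uint8)
m=cv2.morphologyEx(m,cv2.MORPH_CLOSE,np.ones((5,5)))
for n,(x0,y0,x1,y1),z in [("studA",(308,140,340,200),.02),("studB",(382,142,412,204),.02),("blank",(250,136,284,196),.02),("gL",(235,200,270,270),.045),("gR",(345,185,390,252),.045)]:
    s=np.zeros_like(m); s[y0:y1,x0:x1]=m[y0:y1,x0:x1]
    r=cv2.minAreaRect(cv2.findNonZero(s)); b=cv2.boxPoints(r); w=onplane(C,b,z)[:,:2]
    e=[w[1]-w[0],w[2]-w[1]]; e=sorted(e,key=np.linalg.norm)
    print(n,np.round(r[0],1),onplane(C,r[0],z).round(4),[round(float(np.linalg.norm(q)),3) for q in e],np.degrees(np.arctan2(e[1][1],e[1][0])).round(1))
c=p[135:270,225:425]; cv2.imwrite("pics/topcrop.png",cv2.resize(c,None,fx=4,fy=4,interpolation=cv2.INTER_CUBIC)[...,::-1])
E
```

```text
studA [322.  169.5] [[0.6522 0.0181 0.02  ]] [0.031, 0.152] -179.3
studB [395.5 173. ] [[ 0.6434 -0.2051  0.02  ]] [0.034, 0.148] 179.6
blank [267.6 165.7] [[0.6625 0.1845 0.02  ]] [0.033, 0.158] -167.5
gL [251.8 234.9] [[0.449  0.2225 0.045 ]] [0.067, 0.165] -3.3
gR [368.5 219.1] [[ 0.4999 -0.1215  0.045 ]] [0.068, 0.164] -167.8
```

View pics/topcrop.png

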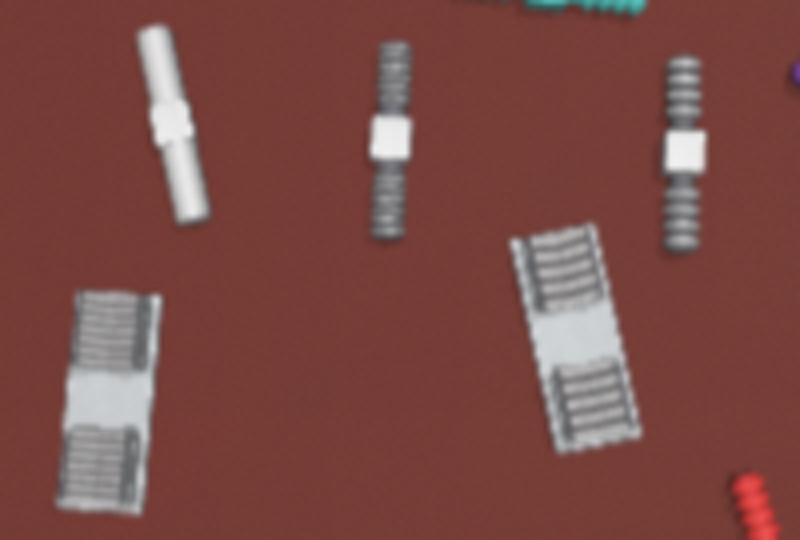

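The crop is unambiguous. The stud at (396,173) has 4 ridges an end, so it is COARSE; the stud at (323,170) has 6, so it is FINE. The gauge at (369,219) has 5 widely spaced teeth, so it is COARSE; the gauge at (252,236) is FINE. I'm heading to the coarse stud.

>>> {"method": "drive_tool", "body": {"moves": [1.3, -0.5, 0, 0.5, 87, 2.6, -1.0, 0, 1, 87, 4, -1.6, 0, 1.5, 87, 5.3, -2.1, 0, 2, 87, 6.25, -2.46, 0, 2.44, 87], "squeeze": 30}}

```text
time_s: 0.78
tool_pos: [0.4579, -0.3958, 0.2224]
tool_rot: [-180.0, -0.0, 0.1]
force: [-0.3, 0.2, 0.2]
grip_width: 0.087
grasp_force: 0.0
```

>>> {"method": "drive_tool", "body": {"moves": [0.6, -1.2, 0, 0, 87, 1.2, -2.4, 0.3, 0, 87, 1.8, -3.6, 0.7, 0, 87, 2.5, -4.8, 1, 0, 87, 2.5, -4.8, 1, 0, 87]}}

```text
time_s: 1.4
tool_pos: [0.5574, -0.1996, 0.1812]
tool_rot: [-179.8, 0.1, 0.6]
force: [0.4, -0.5, -0.1]
grip_width: 0.0871
grasp_force: 0.0
```

```bash
cat > look.py <<'E'
import sys
from h import *
C=cam("wrist"); p,d=env.read_camera("wrist"); n=sys.argv[1]
np.savez(n+".npz",p=p,d=d,K=C[0],R=C[1],t=C[2]); cv2.imwrite(f"pics/{n}.png",p[...,::-1])
s=env.get_obs(); print(s["tool_pos"].round(4),s["tool_rot"].round(2),s["time_s"])
print("tcp px",proj(C,s["tool_pos"]), (d>0).mean())
E
python3 look.py w1
```

```text
[ 0.5562 -0.2036  0.1817] [-1.7993e+02  8.0000e-02  3.6000e-01] 1.45
tcp px [[327.15661772 263.00697849]] 0.99603125
```

View pics/w1.png

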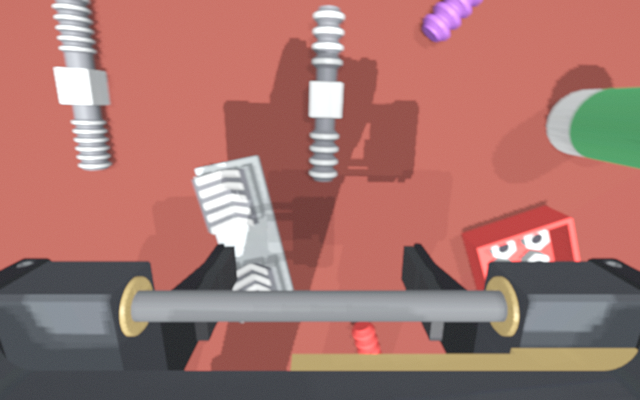

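Wrist view: the coarse stud (4 rings an end) has its collar at (325,98). The coarse gauge is at about (240,225), and the fine stud's collar is at (80,87). Next I measure the stud.

```bash
cat > stud.py <<'E'
import sys
from h import *
n,x0,y0,x1,y1=sys.argv[1],*map(int,sys.argv[2:6]); z0=float(sys.argv[6]) if len(sys.argv)>6 else 0.
f=np.load(n+".npz"); p,d=f["p"],f["d"]; C=(f["K"],f["R"],f["t"])
W=cloud(C,d); hsv=cv2.cvtColor(p,cv2.COLOR_RGB2HSV)
box=np.zeros(d.shape,bool); box[y0:y1,x0:x1]=1
m=box&(W[...,2]>z0+.006)&(hsv[...,1]<90)
k,lab,st,_=cv2.connectedComponentsWithStats(m.astype(np.uint8)); i=1+st[1:,4].argmax(); m=lab==i
print("px",st[i],"z top",np.percentile(W[m][:,2],[50,90,99]).round(4))
r=cv2.minAreaRect(cv2.findNonZero(m.astype(np.uint8))); w=onplane(C,cv2.boxPoints(r),z0+.014)[:,:2]
e=sorted([w[1]-w[0],w[2]-w[1]],key=np.linalg.norm)
print("outline",w.mean(0).round(4),[np.linalg.norm(q).round(4) for q in e],np.degrees(np.arctan2(e[1][1],e[1][0])).round(2))
q=W[m][:,:2]; c=q.mean(0); v=np.linalg.svd(q-c,full_matrices=False)[2][0]; a=(q-c)@v
print("cloud axis",np.degrees(np.arctan(v[1]/v[0])).round(2),"mid",(c+v*(np.percentile(a,.3)+np.percentile(a,99.7))/2).round(4),"len",np.ptp(a).round(4))
t=m&(W[...,2]>z0+.0245)&(np.hypot(W[...,0]-w.mean(0)[0],W[...,1]-w.mean(0)[1])<.03)
g=m&(p.min(2)>200)&t; 
k,lab,st,_=cv2.connectedComponentsWithStats(g.astype(np.uint8)); i=1+st[1:,4].argmax()
r=cv2.minAreaRect(cv2.findNonZero((lab==i).astype(np.uint8))); w=onplane(C,cv2.boxPoints(r),z0+.028)
e=[np.linalg.norm(w[1]-w[0]),np.linalg.norm(w[2]-w[1])]; ang=np.degrees(np.arctan2(*(w[1]-w[0])[1::-1]))
print("collar",w.mean(0).round(4),np.round(e,4),ang.round(2))
E
python3 stud.py w1 290 0 365 195; python3 stud.py w1 40 0 120 190
```

```text
px [ 308    6   35  176 4430] z top [0.0245 0.0284 0.0296]
outline [ 0.6386 -0.2023] [np.float64(0.0271), np.float64(0.1538)] -2.67
cloud axis -1.35 mid [ 0.6389 -0.2022] len 0.1505
collar [ 0.6385 -0.2033  0.028 ] [0.0261 0.0295] -89.46
px [  51    0   59  171 5697] z top [0.024  0.0283 0.0297]
outline [0.6447 0.0215] [np.float64(0.0415), np.float64(0.148)] -179.53
cloud axis -1.99 mid [0.6451 0.0138] len 0.1471
collar [0.6447 0.0178 0.028 ] [0.0299 0.0484] -80.66
```

```bash
python3 look.py w2; python3 look.py w3;  python3 stud.py w2 290 0 365 195; python3 stud.py w3 290 0 365 195
```

```text
[ 0.5556 -0.2062  0.1821] [1.7998e+02 6.0000e-02 1.4000e-01] 1.5
tcp px [[324.48203427 262.04607386]] 0.9959609375
[ 0.5552 -0.2077  0.1824] [ 1.7995e+02  4.0000e-02 -0.0000e+00] 1.55
tcp px [[322.33612103 261.40123073]] 0.99612890625
px [ 303    4   33  176 4429] z top [0.0245 0.0283 0.0296]
outline [ 0.639  -0.2022] [np.float64(0.0268), np.float64(0.1533)] -1.39
cloud axis -1.36 mid [ 0.639  -0.2023] len 0.1501
collar [ 0.6389 -0.2028  0.028 ] [0.0261 0.0295] -89.71
px [ 299    4   33  176 4457] z top [0.0244 0.0283 0.0296]
outline [ 0.6385 -0.2019] [np.float64(0.0273), np.float64(0.1536)] -2.86
cloud axis -1.35 mid [ 0.6388 -0.2023] len 0.1505
collar [ 0.6388 -0.2029  0.028 ] [0.0286 0.027 ] -0.85
```

>>> {"method": "drive_tool", "body": {"moves": [0.7, 0, 0.6, 0.12, 87, 1.4, -0.1, 1.2, 0.12, 87, 2.1, -0.15, 2.0, 0.12, 87, 2.1, -0.15, 2.3, 0.12, 87, 2.1, -0.15, 2.3, 0.12, 87]}}

```text
time_s: 2.17
tool_pos: [0.6379, -0.2023, 0.0895]
tool_rot: [180.0, 0.2, -1.3]
force: [0.2, -0.4, 0.7]
grip_width: 0.0867
grasp_force: 0.0
```

```bash
for i in a b c d; do python3 look.py s$i|head -1; done; python3 stud.py sd 250 0 400 250
```

```text
[ 0.6387 -0.2023  0.091 ] [ 1.7994e+02  3.0000e-02 -1.2700e+00] 2.225
[ 0.6393 -0.2021  0.0919] [ 1.7992e+02 -6.0000e-02 -1.2600e+00] 2.275
[ 0.6397 -0.2019  0.0923] [ 1.7992e+02 -1.1000e-01 -1.2400e+00] 2.325
[ 0.6399 -0.2016  0.0924] [ 1.7992e+02 -1.3000e-01 -1.2200e+00] 2.375
px [ 300  110   40  140 4699] z top [0.0252 0.0285 0.0293]
outline [ 0.6626 -0.2027] [np.float64(0.0265), np.float64(0.1028)] 179.68
cloud axis -1.26 mid [ 0.6637 -0.2027] len 0.1109
collar [ 0.6467 -0.1978  0.028 ] [0.0152 0.0125] -91.33
```

>>> {"method": "drive_tool", "body": {"moves": [-0.03, 0.02, 0.8, 0, 87, -0.03, 0.02, 1.5, 0, 87, -0.03, 0.02, 2.0, 0, 87, -0.03, 0.02, 2.18, 0, 87, -0.03, 0.02, 2.18, 0, 87]}}

```text
time_s: 3.0
tool_pos: [0.6387, -0.2014, 0.0037]
tool_rot: [180.0, -0.0, -1.2]
force: [-0.4, 0.3, 0.4]
grip_width: 0.087
grasp_force: 0.0
```

>>> {"method": "drive_tool", "body": {"moves": [0, 0, 0, 0, 40, 0, 0, 0, 0, 20, 0, 0, 0, 0, 15, 0, 0, 0, 0, 15, 0, 0, 0, 0, 15], "squeeze": 40}}

```text
time_s: 3.62
tool_pos: [0.6385, -0.2013, 0.0034]
tool_rot: [180.0, 0.0, -1.1]
force: [0.3, 0.4, -0.6]
grip_width: 0.0449
grasp_force: 0.0
```

>>> {"method": "drive_tool", "body": {"moves": [0, 0, 0, 0, 15, 0, 0, 0, 0, 15, 0, 0, 0, 0, 15, 0, 0, 0, 0, 15, 0, 0, 0, 0, 15]}}

```text
time_s: 4.25
tool_pos: [0.6384, -0.2016, 0.0033]
tool_rot: [180.0, 0.0, -1.2]
force: [-0.5, -1.0, -1.1]
grip_width: 0.0276
grasp_force: 40.0
```

>>> {"method": "drive_tool", "body": {"moves": [0, 0, -0.3, 0, 15, 0, 0, -0.8, 0, 15, 0, 0, -1.5, 0, 15, 0, 0, -2.3, 0, 15, 0, 0, -3, 0, 15]}}

```text
time_s: 4.88
tool_pos: [0.639, -0.2009, 0.1262]
tool_rot: [180.0, -0.1, -1.1]
force: [0.9, -0.9, -3.7]
grip_width: 0.0279
grasp_force: 40.0
```

>>> {"method": "drive_tool", "body": {"moves": [-1, 0, -0.4, -0.3, 15, -2, 0, -0.8, -0.6, 15, -3, 0, -1.2, -0.9, 15, -4, 0, -1.6, -1.2, 15, -5, 0, -1.6, -1.33, 15]}}

```text
time_s: 5.5
tool_pos: [0.4385, -0.1971, 0.1902]
tool_rot: [179.8, -0.2, 12.3]
force: [0.0, -0.3, -3.6]
grip_width: 0.0279
grasp_force: 40.0
```

>>> {"method": "drive_tool", "body": {"moves": [0, 0, 0, 0, 15, 0, 0, 0, 0, 15, 0, 0, 0, 0, 15]}}

```text
time_s: 5.88
tool_pos: [0.4396, -0.1968, 0.1878]
tool_rot: [180.0, -0.1, 12.2]
force: [-0.1, -0.3, -3.4]
grip_width: 0.0278
grasp_force: 40.0
```

```bash
python3 look.py g1; python3 look.py g2
```

```text
[ 0.4395 -0.1969  0.1875] [-1.7999e+02 -3.0000e-02  1.2220e+01] 5.925
tcp px [[319.88164493 260.66013243]] 0.9961640625
[ 0.4393 -0.1969  0.1873] [-1.7998e+02 -1.0000e-02  1.2210e+01] 5.975
tcp px [[319.81551589 260.77175796]] 0.99596875
```

View pics/g2.png

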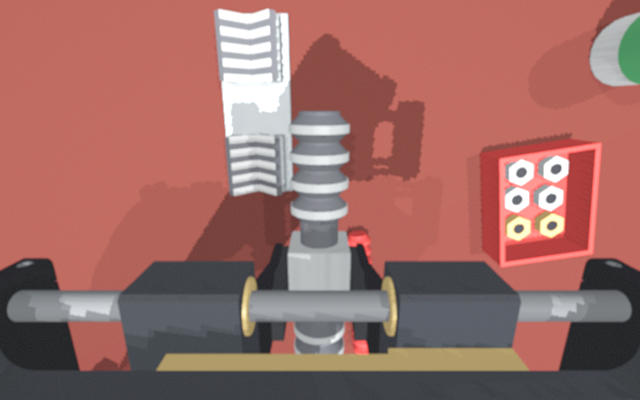

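Wrist view: the held coarse stud is near column 320. The coarse gauge is fully visible at left, with its gap centred at about (257,107). The red tub is at (540,200) and clear of the path. Next I measure the gauge from depth.

```bash
cat > gauge.py <<'E'
import sys
from h import *
n,x0,y0,x1,y1=sys.argv[1],*map(int,sys.argv[2:6])
f=np.load(n+".npz"); p,d=f["p"],f["d"]; C=(f["K"],f["R"],f["t"]); W=cloud(C,d)
m=np.zeros(d.shape,bool); m[y0:y1,x0:x1]=1
m&=(cv2.cvtColor(p,cv2.COLOR_RGB2HSV)[...,1]<60)&(W[...,2]>.002)&(W[...,2]<.06)
m=cv2.morphologyEx(m.astype(np.uint8),cv2.MORPH_OPEN,np.ones((3,3)))>0
r=cv2.minAreaRect(W[m][:,:2].astype(np.float32)); w=cv2.boxPoints(r); e=max([w[1]-w[0],w[2]-w[1]],key=np.linalg.norm)
a=np.arctan(e[1]/e[0]); c=np.array(r[0]); print("rect",c.round(4),np.round(r[1],4),np.degrees(a).round(2))
hi=m&(W[...,2]>.022)
# axis from long edges of cradles: refine angle by PCA of cradle points; then V fit |y|
from scipy.optimize import least_squares
q=W[hi]
def res(v):
    u=(q[:,:2]-v[:2])@np.array([-np.sin(v[2]),np.cos(v[2])]); return np.clip(q[:,2]-(v[3]+np.abs(u)),-.004,.004)
s=least_squares(res,[*c,a,.023],x_scale=[.01,.01,.05,.01],loss="soft_l1",f_scale=.001).x
ax=np.array([np.cos(s[2]),np.sin(s[2])]); nn=np.array([-ax[1],ax[0]])
lx=(q[:,:2]-c)@ax; ly=(q[:,:2]-c)@nn
near=np.abs(lx)<.06
print("V yaw",np.degrees(s[2]).round(2),"V offset from rect centre",((s[:2]-c)@nn).round(4),"z0",s[3].round(4))
L,Rr=lx[lx<0],lx[lx>0]
print("cradle spans",np.percentile(L,[.3,99.7]).round(4),np.percentile(Rr,[.3,99.7]).round(4),"y",np.percentile(ly,[.5,99.5]).round(4))
mid=np.mean([np.percentile(L,99.5),np.percentile(Rr,.5)]); mid2=np.mean([np.percentile(L,.5),np.percentile(Rr,99.5)])
print("mid gap",mid.round(4),"mid ends",mid2.round(4))
for k in (mid,mid2): print("seat",(c+ax*k+nn*((s[:2]-c)@nn)).round(4))
E
python3 gauge.py g1 190 0 300 210; python3 gauge.py g2 190 0 300 210
python3 - <<'E'
from h import *
for n in("g1","g2"):
    f=np.load(n+".npz"); p,d=f["p"],f["d"]; C=(f["K"],f["R"],f["t"]); W=cloud(C,d)
    s=env.get_obs(); T=R.from_euler('xyz',s["tool_rot"],degrees=True).as_matrix(); L=(W-s["tool_pos"])@T
    m=(np.abs(L[...,1])<.02)&(L[...,0]>.01)&(L[...,0]<.1)&(np.abs(L[...,2]+.0107)<.016); q=L[m]
    b=q[:,0]>.028
    print("tip x",np.percentile(q[:,0],[99,99.7]).round(4),"y ext",np.percentile(q[b,1],[1,50,99]).round(4),"top z",np.percentile(q[b,2],1).round(4))
    t=m&(L[...,0]>.03); z=[(x,np.percentile(L[t&(abs(L[...,0]-x)<.001)][:,2],5).round(4)) for x in np.arange(.03,.076,.002)]
    print([float(k[1]) for k in z])
E
```

```text
rect [ 0.4977 -0.1212] [0.1635 0.0656] 12.42
V yaw 12.42 V offset from rect centre -0.0008 z0 0.0246
cradle spans [-0.0767 -0.0228] [0.0232 0.0772] y [-0.0268  0.0233]
mid gap 0.0003 mid ends 0.0003
seat [ 0.4982 -0.122 ]
seat [ 0.4982 -0.122 ]
rect [ 0.4983 -0.1218] [0.1637 0.0644] 12.43
V yaw 12.5 V offset from rect centre -0.0002 z0 0.0246
cradle spans [-0.077  -0.0232] [0.0229 0.0767] y [-0.0262  0.024 ]
mid gap -0.0001 mid ends -0.0001
seat [ 0.4982 -0.122 ]
seat [ 0.4983 -0.122 ]
tip x [0.0755 0.0759] y ext [-0.0129 -0.0008  0.0115] top z -0.0251
[-0.0236, -0.0249, -0.0248, -0.0236, -0.0217, -0.0216, -0.0235, -0.0249, -0.025, -0.0235, -0.0218, -0.0217, -0.0237, -0.0248, -0.0249, -0.0237, -0.0215, -0.0218, -0.0237, -0.0249, -0.025, -0.0237, -0.0215]
tip x [0.0754 0.0758] y ext [-0.0129 -0.0008  0.0115] top z -0.025
[-0.0237, -0.0247, -0.0245, -0.0232, -0.0215, -0.0213, -0.0231, -0.0247, -0.0248, -0.0233, -0.0211, -0.0212, -0.0236, -0.0247, -0.0247, -0.0233, -0.0212, -0.0216, -0.0235, -0.0247, -0.0246, -0.0231, -0.0213]
```

>>> {"method": "drive_tool", "body": {"moves": [0.6, -0.5, 0.5, -0.02, 15, 1.2, -1, 1, -0.02, 15, 1.82, -1.5, 1.6, -0.02, 15, 1.82, -1.5, 2.3, -0.02, 15, 1.82, -1.5, 2.6, -0.02, 15]}}

```text
time_s: 6.6
tool_pos: [0.4963, -0.1225, 0.0814]
tool_rot: [-179.9, 0.2, 12.4]
force: [-0.1, -0.2, -3.1]
grip_width: 0.0276
grasp_force: 40.0
```

>>> {"method": "drive_tool", "body": {"moves": [0, 0, 0, 0, 15, 0, 0, 0, 0, 15, 0, 0, 0, 0, 15]}}

```text
time_s: 6.98
tool_pos: [0.4979, -0.1238, 0.0845]
tool_rot: [179.9, -0.1, 12.3]
force: [-0.1, -0.2, -3.6]
grip_width: 0.0279
grasp_force: 40.0
```

```bash
python3 look.py g3; python3 look.py g4
```

```text
[ 0.4977 -0.1238  0.0844] [ 1.7993e+02 -9.0000e-02  1.2320e+01] 7.025
tcp px [[319.73605586 260.75354067]] 0.996046875
[ 0.4976 -0.1236  0.0842] [ 1.7994e+02 -8.0000e-02  1.2330e+01] 7.075
tcp px [[319.57318754 260.6787185 ]] 0.99589453125
```

View pics/g4.png

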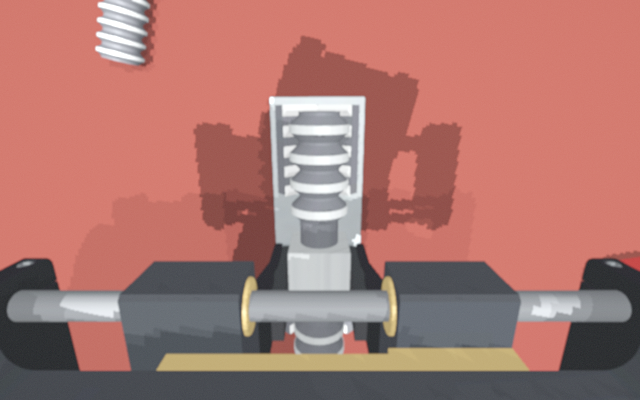

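The stud sits over the cradle, centred at column 320 between the cradle walls (272–365), so I lower it gently.

>>> {"method": "drive_tool", "body": {"moves": [0, -0.02, 0.4, -0.01, 15, 0, -0.02, 0.8, -0.01, 15, 0, -0.02, 1.0, -0.01, 15, 0, -0.02, 1.1, -0.01, 15, 0, -0.02, 1.15, -0.01, 15], "squeeze": 25}}

```text
time_s: 7.7
tool_pos: [0.497, -0.1225, 0.0371]
tool_rot: [-180.0, 0.0, 12.5]
force: [-0.3, -0.0, -3.2]
grip_width: 0.0275
grasp_force: 25.0
```

>>> {"method": "drive_tool", "body": {"moves": [0, 0, 0.03, 0, 15, 0, 0, 0.06, 0, 15, 0, 0, 0.1, 0, 15, 0, 0, 0.12, 0, 15, 0, 0, 0.12, 0, 15]}}

```text
time_s: 8.32
tool_pos: [0.4969, -0.1225, 0.0325]
tool_rot: [180.0, 0.0, 12.5]
force: [-0.4, -0.7, -3.8]
grip_width: 0.0283
grasp_force: 25.0
```

>>> {"method": "drive_tool", "body": {"moves": [0.01, 0, 0.015, 0, 15, 0.02, 0, 0.03, 0, 15, 0.02, 0, 0.04, 0, 15, 0.02, 0, 0.05, 0, 15, 0.02, 0, 0.05, 0, 15]}}

```text
time_s: 8.95
tool_pos: [0.498, -0.1227, 0.0312]
tool_rot: [179.9, -0.0, 12.4]
force: [-2.7, -1.1, 5.7]
grip_width: 0.0279
grasp_force: 25.0
```

Contact at TCP z 0.0312 puts the stud's middle at about 0.042, which is home. Now I release and retreat.

>>> {"method": "drive_tool", "body": {"moves": [0, 0, 0, 0, 26, 0, 0, 0, 0, 30, 0, 0, 0, 0, 36, 0, 0, 0, 0, 50, 0, 0, 0, 0, 60], "squeeze": 5}}

```text
time_s: 9.57
tool_pos: [0.4977, -0.1222, 0.0304]
tool_rot: [-180.0, 0.0, 12.5]
force: [0.1, -0.5, -0.4]
grip_width: 0.0484
grasp_force: 0.0
```

>>> {"method": "drive_tool", "body": {"moves": [0, 0, 0, 0, 60, 0, 0, -0.4, 0, 70, 0, 0, -1.2, 0, 80, 0, 0, -2.4, 0, 87, 0, 0, -3.6, 0, 87]}}

```text
time_s: 10.2
tool_pos: [0.4977, -0.1222, 0.1771]
tool_rot: [180.0, -0.0, 12.5]
force: [-0.1, -0.6, 0.4]
grip_width: 0.0853
grasp_force: 0.0
```

>>> {"method": "drive_tool", "body": {"moves": [-0.8, 0, 0, 0, 87, -1.6, 0, 0, 0, 87, -1.6, 0, 0, 0, 87, -1.6, 0, 0, 0, 87]}}

```text
time_s: 10.7
tool_pos: [0.436, -0.136, 0.1755]
tool_rot: [179.9, -0.1, 12.5]
force: [-0.3, -1.0, -0.3]
grip_width: 0.087
grasp_force: 0.0
```

```bash
python3 look.py c1; python3 look.py c2; for n in c1 c2; do python3 stud.py $n 270 0 370 230 0.028; done
cat > zchk.py <<'E'
import sys
from h import *
n,sx,sy,yaw=sys.argv[1],*map(float,sys.argv[2:5])
f=np.load(n+".npz"); p,d=f["p"],f["d"]; C=(f["K"],f["R"],f["t"]); W=cloud(C,d)
a=np.radians(yaw); D=W[...,:2]-[sx,sy]; u=D@[np.cos(a),np.sin(a)]; v=D@[-np.sin(a),np.cos(a)]
col=(abs(u)<.012)&(abs(v)<.011)&(W[...,2]>.04); print("collar top",np.median(W[col][:,2]).round(4))
for x in np.arange(-.074,.076,.002):
    k=(abs(u-x)<.001)&(abs(v)<.006)&(W[...,2]>.03)
    if k.sum()>3: print(f"{x*1000:.0f}:{np.percentile(W[k][:,2],95)*1000:.1f}",end=" ")
k=(abs(abs(v)-.0215)<.001)&(abs(u)>.03)&(abs(u)<.07)&(W[...,2]>.03); print("\ncradle top",np.median(W[k][:,2]).round(4),k.sum())
E
python3 zchk.py c2 .4982 -.122 12.45
```

```text
[ 0.4362 -0.1358  0.1753] [ 1.7997e+02 -8.0000e-02  1.2500e+01] 10.75
tcp px [[319.63459371 260.15559684]] 0.9958984375
[ 0.4361 -0.1357  0.175 ] [ 1.7999e+02 -6.0000e-02  1.2510e+01] 10.8
tcp px [[319.72787589 260.4367086 ]] 0.99599609375
px [ 288   20   63  190 9461] z top [0.0478 0.0559 0.0575]
outline [ 0.4981 -0.122 ] [np.float64(0.0483), np.float64(0.1543)] -166.07
cloud axis 12.47 mid [ 0.4982 -0.1219] len 0.1545
collar [ 0.4982 -0.1224  0.056 ] [0.029  0.0278] 11.58
px [ 288   20   63  191 9465] z top [0.0478 0.0559 0.0573]
outline [ 0.4977 -0.1219] [np.float64(0.0482), np.float64(0.1551)] -166.04
cloud axis 12.45 mid [ 0.4984 -0.1219] len 0.1545
collar [ 0.4986 -0.1221  0.056 ] [0.0297 0.0277] 11.61
collar top 0.0561
-74:51.6 -72:53.2 -70:55.6 -68:56.5 -66:55.5 -64:53.7 -62:52.4 -60:53.3 -58:55.8 -56:55.9 -54:55.8 -52:53.6 -50:52.1 -48:53.4 -46:55.6 -44:56.2 -42:275.6 -40:284.8 -38:285.7 -36:263.7 -34:263.6 -32:262.6 -30:260.6 -28:53.3 -26:51.2 -24:51.7 -22:52.2 -20:51.5 -18:51.6 -16:52.2 -14:57.1 -12:57.3 -10:57.1 -8:57.2 -6:57.2 -4:57.0 -2:56.9 0:57.2 2:57.4 4:57.1 6:57.1 8:57.2 10:57.4 12:57.2 14:56.8 16:337.6 18:51.8 20:51.8 22:51.7 24:51.7 26:51.8 28:54.2 30:55.9 32:56.1 34:55.4 36:53.4 38:51.6 40:53.4 42:55.5 44:56.0 46:55.6 48:53.4 50:51.9 52:54.0 54:56.0 56:56.2 58:55.6 60:53.4 62:52.3 64:53.7 66:56.0 68:55.7 70:55.4 72:53.6 74:51.6 
cradle top 0.2629 1630
```

View pics/c2.png

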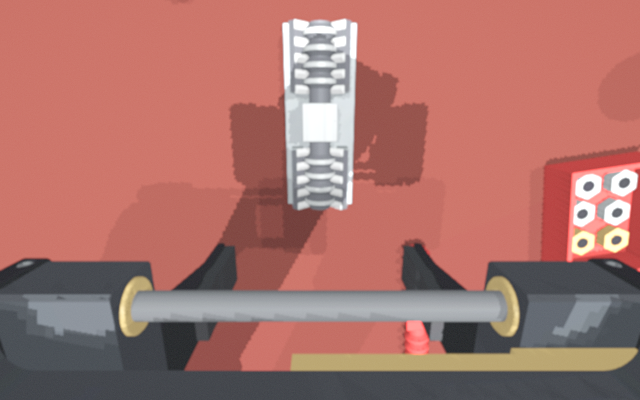

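Coarse stud is home: its collar top is at 56.1 mm (nominal 56), and its collar at (320,122) is mid-gap with the rings meshed. Now the fine stud.

>>> {"method": "drive_tool", "body": {"moves": [1, -0.8, 0, 0.4, 87, 2, -1.6, 0, 0.8, 87, 3, -2.4, 0, 1.2, 87, 3.86, -3.09, 0, 1.25, 87, 3.86, -3.09, 0, 1.25, 87]}}

```text
time_s: 11.42
tool_pos: [0.5609, 0.0229, 0.1742]
tool_rot: [-179.8, -0.0, 0.4]
force: [-0.6, -1.3, -0.2]
grip_width: 0.0869
grasp_force: 0.0
```

>>> {"method": "drive_tool", "body": {"moves": [0, 0, 0, 0, 87, 0, 0, 0, 0, 87]}}

```text
time_s: 11.68
tool_pos: [0.5589, 0.0165, 0.1744]
tool_rot: [180.0, 0.0, -0.2]
force: [0.1, 0.3, 0.3]
grip_width: 0.0872
grasp_force: 0.0
```

```bash
python3 look.py f1; python3 look.py f2; for n in f1 f2; do python3 stud.py $n 270 0 370 200; done
```

```text
[0.559  0.0164 0.1745] [ 1.7996e+02  1.0000e-02 -1.7000e-01] 11.725
tcp px [[319.49405961 260.53491622]] 0.99598828125
[0.559  0.0166 0.1746] [ 1.7996e+02 -0.0000e+00 -1.5000e-01] 11.775
tcp px [[319.11332399 260.52107148]] 0.99569921875
px [ 299    0   35  176 4816] z top [0.0247 0.0283 0.0296]
outline [0.6454 0.0197] [np.float64(0.0273), np.float64(0.1494)] -3.29
cloud axis -2.0 mid [0.6452 0.0194] len 0.1468
collar [0.6478 0.0188 0.028 ] [0.0271 0.0293] -90.22
px [ 299    0   35  176 4810] z top [0.0247 0.0283 0.0295]
outline [0.6455 0.0197] [np.float64(0.0273), np.float64(0.1495)] -3.3
cloud axis -2.0 mid [0.6453 0.0194] len 0.1466
collar [0.6479 0.0187 0.028 ] [0.0293 0.0271] -1.16
```

>>> {"method": "drive_tool", "body": {"moves": [0.7, -0.02, 0.6, 0.18, 80, 1.4, -0.05, 1.2, 0.18, 70, 2.21, -0.07, 1.8, 0.18, 70, 2.21, -0.07, 2.1, 0.18, 70, 2.21, -0.07, 2.1, 0.18, 70]}}

```text
time_s: 12.4
tool_pos: [0.6462, 0.02, 0.0894]
tool_rot: [180.0, 0.2, -1.9]
force: [-0.7, -0.5, -0.6]
grip_width: 0.0702
grasp_force: 0.0
```

>>> {"method": "drive_tool", "body": {"moves": [0, 0, 0, 0, 70, 0, 0, 0, 0, 70]}}

```text
time_s: 12.65
tool_pos: [0.6479, 0.0205, 0.092]
tool_rot: [180.0, -0.1, -1.8]
force: [-0.5, 0.6, -0.8]
grip_width: 0.0697
grasp_force: 0.0
```

>>> {"method": "drive_tool", "body": {"moves": [0, 0.03, 0.8, 0.02, 70, 0, 0.03, 1.5, 0.02, 60, 0, 0.03, 2.0, 0.02, 55, 0, 0.03, 2.18, 0.02, 50, 0, 0.03, 2.18, 0.02, 50]}}

```text
time_s: 13.28
tool_pos: [0.6478, 0.0195, 0.0036]
tool_rot: [-180.0, -0.0, -2.0]
force: [-0.4, -0.0, 0.4]
grip_width: 0.0509
grasp_force: 0.0
```

>>> {"method": "drive_tool", "body": {"moves": [0, 0, 0, 0, 40, 0, 0, 0, 0, 15, 0, 0, 0, 0, 15, 0, 0, 0, 0, 15, 0, 0, 0, 0, 15], "squeeze": 40}}

```text
time_s: 13.9
tool_pos: [0.648, 0.0192, 0.0039]
tool_rot: [180.0, -0.0, -2.1]
force: [0.1, -1.1, 4.3]
grip_width: 0.028
grasp_force: 40.0
```

>>> {"method": "drive_tool", "body": {"moves": [0, 0, -0.3, 0, 15, 0, 0, -0.8, 0, 15, 0, 0, -1.5, 0, 15, 0, 0, -2.3, 0, 15, 0, 0, -3, 0, 15]}}

```text
time_s: 14.52
tool_pos: [0.6477, 0.0197, 0.1255]
tool_rot: [-180.0, -0.1, -2.0]
force: [-0.3, 0.1, -4.8]
grip_width: 0.0275
grasp_force: 40.0
```

>>> {"method": "drive_tool", "body": {"moves": [-1, -0.9, -0.5, 0, 15, -2, -1.8, -1, 0.1, 15, -3, -2.8, -1.5, 0.12, 15, -4, -3.8, -1.5, 0.12, 15, -5, -4.77, -1.5, 0.12, 15]}}

```text
time_s: 15.15
tool_pos: [0.453, 0.219, 0.1846]
tool_rot: [180.0, -0.1, -3.2]
force: [0.4, 1.4, -4.8]
grip_width: 0.0275
grasp_force: 40.0
```

>>> {"method": "drive_tool", "body": {"moves": [-1, -0.9, 0, 0, 15, -2.08, -2, 0, 0, 15, -2.08, -2, 0, 0, 15, -2.08, -2, 0, 0, 15, -2.08, -2, 0, 0, 15]}}

```text
time_s: 15.78
tool_pos: [0.3769, 0.3007, 0.1835]
tool_rot: [180.0, -0.0, -3.4]
force: [-0.4, -0.2, -4.7]
grip_width: 0.0272
grasp_force: 40.0
```

```bash
python3 look.py h1; python3 look.py h2
```

```text
[0.3769 0.3007 0.1834] [179.98  -0.    -3.38] 15.825
tcp px [[319.31295423 260.36939015]] 0.99608984375
[0.3768 0.3008 0.1833] [ 1.7999e+02  1.0000e-02 -3.3800e+00] 15.875
tcp px [[319.10995957 260.56882909]] 0.9962734375
```

View pics/h2.png

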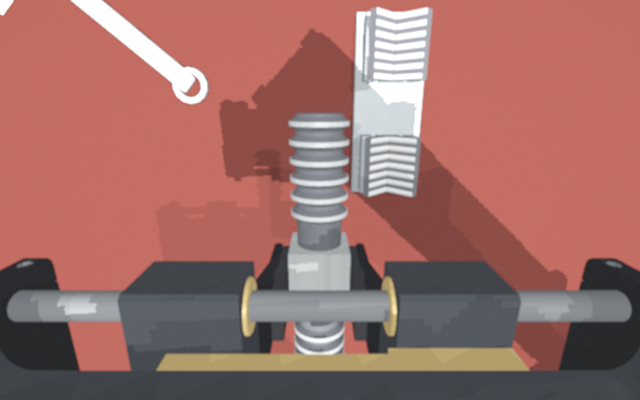

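Wrist view: the fine stud (6 rings) is held at column 320, and the fine gauge with its fine teeth is at right, gap at about (390,108). The wrench at (190,85) is out of the way.

```bash
python3 gauge.py h1 350 0 450 205; python3 gauge.py h2 350 0 450 205
python3 - <<'E'
from h import *
for n in("h1","h2"):
    f=np.load(n+".npz"); p,d=f["p"],f["d"]; C=(f["K"],f["R"],f["t"]); W=cloud(C,d)
    s=env.get_obs(); T=R.from_euler('xyz',s["tool_rot"],degrees=True).as_matrix(); L=(W-s["tool_pos"])@T
    m=(np.abs(L[...,1])<.02)&(L[...,0]>.01)&(L[...,0]<.1)&(np.abs(L[...,2]+.0107)<.016); q=L[m]; b=q[:,0]>.028
    print("tip x",np.percentile(q[:,0],[99,99.7]).round(4),"y",np.percentile(q[b,1],[1,50,99]).round(4))
    for lo,hi in((.028,.05),(.05,.076)):
        g=q[(q[:,0]>lo)&(q[:,0]<hi)]; print("y mid",np.percentile(g[:,1],[1,99]).mean().round(4))
    x=q[b&(abs(q[:,1])<.007)]; zz=x[:,2]-np.polyval(np.polyfit(x[:,1],x[:,2],2),x[:,1])
    ph=np.angle(-(zz*np.exp(1j*2*np.pi*x[:,0]/.008)).sum())/(2*np.pi)*8
    print("crest phase mm (mod 8)",ph.round(2),"nominal",31%8)
E
```

```text
rect [0.4463 0.2316] [0.0643 0.1627] -3.56
V yaw -3.6 V offset from rect centre 0.0 z0 0.0243
cradle spans [-0.077  -0.0242] [0.0237 0.0767] y [-0.0244  0.026 ]
mid gap -0.0002 mid ends -0.0002
seat [0.4461 0.2317]
seat [0.4461 0.2317]
rect [0.4464 0.2316] [0.0644 0.1629] -3.58
V yaw -3.63 V offset from rect centre 0.0001 z0 0.0243
cradle spans [-0.0772 -0.0243] [0.0236 0.0765] y [-0.0244  0.0261]
mid gap -0.0004 mid ends -0.0003
seat [0.4461 0.2317]
seat [0.4462 0.2317]
tip x [0.0745 0.0747] y [-0.0125 -0.0004  0.012 ]
y mid -0.0003
y mid -0.0002
crest phase mm (mod 8) -1.27 nominal 7
tip x [0.0745 0.0747] y [-0.0124 -0.0004  0.012 ]
y mid -0.0003
y mid -0.0003
crest phase mm (mod 8) -1.26 nominal 7
```

>>> {"method": "drive_tool", "body": {"moves": [0.6, 0.5, 0.5, 0.02, 15, 1.2, 1.1, 1, 0.02, 15, 1.84, 1.63, 1.6, 0.02, 15, 1.84, 1.63, 2.3, 0.02, 15, 1.84, 1.63, 2.5, 0.02, 15]}}

```text
time_s: 16.5
tool_pos: [0.4449, 0.231, 0.0814]
tool_rot: [179.9, 0.2, -3.6]
force: [0.3, 0.4, -5.1]
grip_width: 0.0275
grasp_force: 40.0
```

>>> {"method": "drive_tool", "body": {"moves": [0, 0, 0, 0, 15, 0, 0, 0, 0, 15, 0, 0, 0, 0, 15, 0, 0, 0, 0, 15]}}

```text
time_s: 17.0
tool_pos: [0.4462, 0.2328, 0.0839]
tool_rot: [-180.0, -0.1, -3.4]
force: [-0.6, 0.5, -4.5]
grip_width: 0.0275
grasp_force: 40.0
```

>>> {"method": "drive_tool", "body": {"moves": [0, 0.03, 0.4, 0.01, 15, 0, 0.03, 0.8, 0.01, 15, 0, 0.03, 1.0, 0.01, 15, 0, 0.03, 1.1, 0.01, 15, 0, 0.03, 1.15, 0.01, 15], "squeeze": 25}}

```text
time_s: 17.62
tool_pos: [0.4458, 0.2315, 0.0371]
tool_rot: [-180.0, 0.0, -3.5]
force: [0.3, -0.5, -4.6]
grip_width: 0.0277
grasp_force: 25.0
```

>>> {"method": "drive_tool", "body": {"moves": [0, 0, 0.02, 0, 15, 0, 0, 0.04, 0, 15, 0, 0, 0.06, 0, 15, 0, 0, 0.08, 0, 15, 0, 0, 0.08, 0, 15]}}

```text
time_s: 18.25
tool_pos: [0.4457, 0.2313, 0.0341]
tool_rot: [180.0, 0.0, -3.5]
force: [0.6, -0.3, -5.2]
grip_width: 0.0277
grasp_force: 25.0
```

>>> {"method": "drive_tool", "body": {"moves": [0.015, 0, 0, 0, 15, 0.015, 0, 0.02, 0, 15, 0.015, 0, 0.04, 0, 15, 0.015, 0, 0.065, 0, 15, 0.015, 0, 0.065, 0, 15]}}

```text
time_s: 18.88
tool_pos: [0.4464, 0.2312, 0.0319]
tool_rot: [180.0, -0.0, -3.5]
force: [-1.6, -1.1, 0.4]
grip_width: 0.028
grasp_force: 25.0
```

>>> {"method": "drive_tool", "body": {"moves": [0, 0, 0.01, 0, 15, 0, 0, 0.02, 0, 15, 0, 0, 0.02, 0, 15]}}

```text
time_s: 19.25
tool_pos: [0.4465, 0.2312, 0.0318]
tool_rot: [179.9, -0.0, -3.5]
force: [-5.0, -3.3, 8.2]
grip_width: 0.0277
grasp_force: 25.0
```

Firm contact at the home height, so I release and check.

>>> {"method": "drive_tool", "body": {"moves": [0, 0, -0.01, 0, 26, 0, 0, -0.01, 0, 30, 0, 0, -0.01, 0, 36, 0, 0, -0.01, 0, 50, 0, 0, -0.01, 0, 60], "squeeze": 5}}

```text
time_s: 19.88
tool_pos: [0.4465, 0.2314, 0.0311]
tool_rot: [-180.0, -0.0, -3.5]
force: [0.8, -0.2, 0.3]
grip_width: 0.0485
grasp_force: 0.0
```

>>> {"method": "drive_tool", "body": {"moves": [0, 0, 0, 0, 60, 0, 0, -0.4, 0, 70, 0, 0, -1.2, 0, 80, 0, 0, -2.4, 0, 87, 0, 0, -3.6, 0, 87]}}

```text
time_s: 20.5
tool_pos: [0.4462, 0.2316, 0.1776]
tool_rot: [-180.0, -0.1, -3.5]
force: [0.8, 0.2, -0.2]
grip_width: 0.0856
grasp_force: 0.0
```

>>> {"method": "drive_tool", "body": {"moves": [-0.8, 0, 0, 0, 87, -1.5, 0, 0, 0, 87, -1.5, 0, 0, 0, 87, -1.5, 0, 0, 0, 87, -1.5, 0, 0, 0, 87]}}

```text
time_s: 21.12
tool_pos: [0.3873, 0.235, 0.1754]
tool_rot: [-180.0, -0.0, -3.6]
force: [0.3, 0.4, -0.3]
grip_width: 0.087
grasp_force: 0.0
```

```bash
python3 look.py e1; python3 look.py e2; for n in e1 e2; do python3 stud.py $n 270 0 370 230 0.028; done
python3 zchk.py e2 .4461 .2317 -3.6
```

```text
[0.3871 0.235  0.1752] [-1.7997e+02  2.0000e-02 -3.5800e+00] 21.175
tcp px [[319.3085089  260.62446811]] 0.99603125
[0.387  0.2349 0.1751] [-1.7997e+02  3.0000e-02 -3.5800e+00] 21.225
tcp px [[319.36620298 260.55189929]] 0.99580859375
px [ 288   26   63  190 9386] z top [0.0489 0.0558 0.0573]
outline [0.4455 0.2314] [np.float64(0.0484), np.float64(0.1557)] 177.88
cloud axis -3.62 mid [0.4465 0.2316] len 0.1545
collar [0.4462 0.2314 0.056 ] [0.027 0.03 ] -93.65
px [ 287   26   64  190 9418] z top [0.0489 0.0558 0.0573]
outline [0.4456 0.2336] [np.float64(0.0489), np.float64(0.1561)] -6.67
cloud axis -3.61 mid [0.4465 0.2316] len 0.1547
collar [0.4459 0.2314 0.056 ] [0.027 0.03 ] -93.65
collar top 0.0561
-74:53.8 -72:55.6 -70:55.6 -68:54.4 -66:53.9 -64:56.3 -62:55.9 -60:53.4 -58:54.1 -56:55.9 -54:55.7 -52:53.6 -50:53.9 -48:55.6 -46:56.1 -44:54.1 -42:53.3 -40:56.0 -38:274.9 -36:283.8 -34:285.2 -32:263.5 -30:263.5 -28:262.7 -26:261.5 -24:53.1 -22:53.3 -20:53.1 -18:53.6 -16:56.2 -14:57.3 -12:56.8 -10:57.1 -8:57.0 -6:57.4 -4:57.3 -2:57.5 0:57.4 2:57.2 4:57.1 6:57.6 8:57.1 10:57.3 12:57.5 14:56.8 16:53.1 18:53.3 20:337.3 22:53.4 24:53.4 26:53.3 28:53.7 30:56.5 32:55.1 34:53.1 36:54.0 38:55.5 40:56.0 42:53.7 44:53.9 46:55.9 48:55.7 50:53.2 52:53.8 54:56.0 56:55.7 58:53.4 60:54.3 62:55.5 64:55.9 66:53.1 68:54.0 70:55.9 72:55.1 74:53.3 
cradle top 0.273 1352
```

View pics/e2.png

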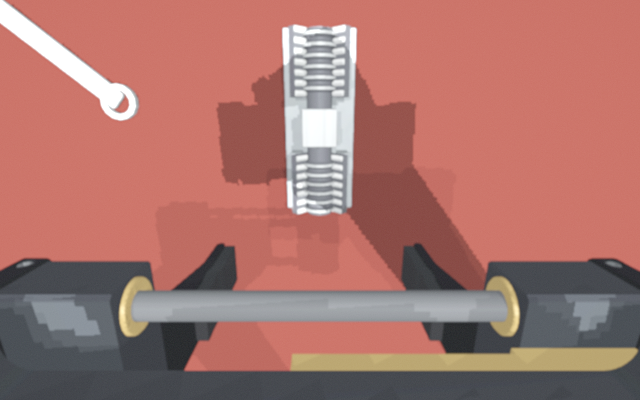

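The fine stud is home too: collar top at 56.1 mm, collar at (320,128) mid-gap, rings meshed, and the gripper is clear. I'm handing in.

```bash
python3 -c "
from cell import env
print(env.sign_off())"
```

```text
the job is handed in; nothing more can be done
None
```

Both studs are in their matching gauges, meshed and released, each with its collar top measured at 56.1 mm (56 mm when fully home); the job was handed in at about 21 s, but sign-off returned no verdict.

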